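# Show how to balance the centrifuge rotor

## Robot

A 7-joint arm with a two-finger parallel gripper is mounted at the origin on the work surface. World frame = base frame: x ahead of the robot, y to its left, z up, the work surface at z = 0. Lengths are in m, angles in rad, forces in N, time in s.
With the tool pointing down it reaches from about 0.425 to 0.875 m from the base axis. Payload 4.7 kg.
Tool frame: the origin (TCP) lies between the finger pads, 19 mm behind the fingertips; this is the grasp point; z points along the fingers, y is the line along which they close (so a half turn about z gives the same grasp; the last joint's range is limited). The gripper opens to 87 mm and grips with 3 to 60 N. Pads are 19 mm wide; open, the fingers measure 117 mm over their backs; the gripper's body (75 mm by 190 mm) begins 51 mm behind the grasp point.
Start: joints at [-1.273, 0.321, -0.07, 1.45, 0.023, 1.371, -0.057], TCP at [0.182, 0.624, 0.241] pointing down, gripper open.
Joint ranges: [-2.86, 2.86], [-0.3, 2.09], [-1.38, 1.24], [0.06, 2.45], [-1.56, 4.7], [0.09, 2.05], [-2.69, 2.69]. Speed limits (rad/s): [2.57, 2.57, 3.14, 3.14, 3.14, 3.14, 3.14].

## Interface

Orientations are given as a rotation vector (axis times angle).
In Python, from plant import r, imaging gives the robot as it stands. The module is installed in compiled form; this text tells all that it offers.
- The arm moves only by the shell command python3 -m creep 'ROWS' [FORCE]. ROWS is text: rows parted by semicolons, each of 5 numbers parted by spaces: the finger opening in cm, from 0 to 8.7, then the shift along the tool's x, y, z in cm, then the turn about the tool's z in rad. In form: fingers x y z twist; .... A call has 1 to 20 rows; each row is the pose to reach, as a shift and turn from the pose commanded when the call began, along the tool's axes at that moment; what a row does not reach only later rows make up. A row lasts 1/8 s, in which the tool goes at most 62.5 mm and 10.7 degrees, less where a joint would pass 70% of its speed; a pose out of reach is approached as far as the arm can. A call with a gripper value outside its range is refused whole. The fingers move at their own pace and stop on an object; FORCE is the grip in N (left out, the last holds). Time passes only in rows, so rows that repeat a pose let the fingers close. It gives the time, the measured TCP pose, the force, the opening and the grip force at its end, in the units of the state.
- r.read_state(): the state, without advancing time (a new reading comes with each control period).
- imaging.capture(name): name is "scene" or "top" or "wrist"; returns the picture (384x512x3 uint8, blue, green, red); there is no depth.
- imaging.camera_model(name): a dict with "fovy" (degrees; the focal length in pixels is half the picture's height over the tangent of half this angle, whatever the lens; pixels are square), "cx", "cy" (the principal point, pixels), "dist_coeffs" ([k1, k2, p1, p2, k3] as OpenCV has them; the pictures are not rectified), "extrinsics" (4x4, takes a point from camera to world coordinates). Camera axes: x right, y up, looking along -z (the intrinsics and any distortion apply to the point x, -y, -z); pixel columns grow to the right and rows downward; lengths in m; the calibration is good to about 2 mm. A picture is of the moment at which its call begins: read the wrist's pose just before it. camera_model takes no time and is no camera call; for the wrist camera it gives the pose at the moment of the call.
- r.hand_in(): hands the job in; it is judged then, once.
The state is a dict: "clock": time; "joints": joint angles; "qd": joint speeds; "joint_torque": joint torques, N m; "tcp_pos": TCP position; "tcp_rot": TCP orientation; "ft_force": force on the tool from outside, world axes, zero at the start; "torque": the same for the moment, N m; "grip_width": finger opening in m; "finger_force": force on a finger pad.
Only numpy, scipy, OpenCV 4.12 (cv2) and the standard library are available. Lean on these libraries where they do the work, as an engineer would, in place of code of your own. Each camera call takes 0.05 s, during which the arm holds its last target. There are 200 camera calls.

## Task

The centrifuge is one tube short of balance: one of the tubes in its rotor has nothing in the place straight across from it. Show me what is missing by pointing with the fingertips from a centimetre or two above, touching nothing: first at the spare tube in the rack that is of the same kind as those in the rotor, for two seconds, then at the middle of the mouth of the empty rotor place where it has to go, and finish there, still pointing. Come down on each from above, so that you never hover low over any other tube or empty rotor place, and leave everything as it stands.

Things in the scene. Friction and masses are not known exactly. Their poses are not given: they have to be found in the camera images.
- centrifuge: white bench centrifuge 310 x 350 mm, top 200 mm high, with a round bowl 242 mm wide; origin on the bench under the bowl's and rotor's axis. Control panel at its +y side. Its lid stands open along its -y side (a 300 mm wide upright panel that starts at y = -170 mm, z = 214 mm in this frame, leans 0.2 rad outwards and ends at y = -235 mm, z = 525 mm)
- rotor_axis (a point): top of the steel nut in the middle of the grey cone-shaped six-place rotor (226 mm over its rim), on its vertical axis. Its six sleeves slope 30 degrees, their tops leaning to the axis. The rotor turns easily if pushed; z up
- hole_1 (a point): centre of the mouth of rotor place 1, a rubber-lined aluminium sleeve 18 mm wide inside and 28 mm over its collar. Places 1 to 6 run anticlockwise seen from above, 60 degrees apart, their mouths 52 mm from the axis, 183 mm above the bench and 1 mm below the nut's top; 1 is across from 4, 2 from 5, 3 from 6. z is up. Filled or empty: compare with the tubes
- hole_2 (a point): the same for rotor place 2
- hole_3 (a point): the same for rotor place 3
- hole_4 (a point): the same for rotor place 4
- hole_5 (a point): the same for rotor place 5
- hole_6 (a point): the same for rotor place 6
- rotor_tube_a_top (a point): centre of the cap's top of a tube that sits in a rotor place: screw-capped conical tube, 118 mm long, 17 mm thick, broad ribbed flat cap 22 mm across and 13 mm high. It leans 30 degrees to the axis, its cap's top about 39 mm from the axis, 13 mm inwards of and 22 mm higher than its place's mouth
- rotor_tube_b_top (a point): another, the same
- rotor_tube_c_top (a point): another, the same
- rack: blue tube rack, 76 x 146 x 82 mm (long side along y), 2 x 4 round holes at 32 mm spacing, four of them filled; origin at the centre of its underside
- rack_tube_a_top (a point): top centre of a spare tube standing in the rack: screw-capped conical tube, 118 mm long, 17 mm thick, broad ribbed flat cap 22 mm across and 13 mm high; its top is 124 mm above the bench. z up
- rack_tube_b_top (a point): top centre of a thin stoppered tube standing in the rack, 13 mm thick, narrow tall stopper 15 mm across, 116 mm long; z up
- rack_tube_c_top (a point): top centre of a short tube standing in the rack, 17 mm thick, 88 mm long, small push-on cap 19 mm across; z up
- rack_tube_d_top (a point): top centre of an open conical tube without a cap standing in the rack, 17 mm thick, 106 mm long; z up
- vial_a: small glass vial, 23 mm across, 41 mm high; origin at the centre of its underside
- vial_b: another such vial
- reservoirs: nested white reagent troughs, 60 x 140 x 35 mm; origin under the centre
- well_plate: 24-well plate, 85 x 127 x 18 mm; origin under the centre

How it is judged:
On the way, in this order (a step that is already met when the one before it is completed fails the run):
1. the tool point dwells just above the matching spare tube in the rack (horizontal distance between the grasp point and rack_tube_a_top below 0.012 m and z of the grasp point in the frame of rack_tube_a_top between 0.02 and 0.065 m), for 1.5 s.
2. the tool point dwells just above the mouth of the empty place across from the lone tube (horizontal distance between the grasp point and hole_5 below 0.012 m and z of the grasp point in the frame of hole_5 between 0.02 and 0.065 m), for 0.5 s.
At the end, for the whole second after the job is handed in: The TCP is within 12 mm (horizontally) of the mouth of the empty rotor place across from the lone tube and 20 to 65 mm above it; every tube's top is within 8 mm and the rotor's places within 6 mm of where they were, the other loose things within 8 mm (all of step 2 and distance of each of rotor_tube_a_top, rotor_tube_b_top, rotor_tube_c_top, rack_tube_a_top, rack_tube_b_top, rack_tube_c_top, rack_tube_d_top, vial_a, vial_b, reservoirs, well_plate from where it was at the start of the episode below 0.008 m and distance of each of hole_1, hole_3 from where it was at the start of the episode below 0.006 m); the robot touches nothing.
It fails at once if the robot touches something (contact force between any of the fingers, the arm and anything else above 0.3 N).
It fails at once if the tool point is low (TCP under 50 mm above, within 12 mm sideways) over another tube or another empty rotor place ((horizontal distance between the grasp point and rotor_tube_a_top below 0.012 m and z of the grasp point in the frame of rotor_tube_a_top below 0.05 m) or (horizontal distance between the grasp point and rotor_tube_b_top below 0.012 m and z of the grasp point in the frame of rotor_tube_b_top below 0.05 m) or (horizontal distance between the grasp point and rotor_tube_c_top below 0.012 m and z of the grasp point in the frame of rotor_tube_c_top below 0.05 m) or (horizontal distance between the grasp point and rack_tube_b_top below 0.012 m and z of the grasp point in the frame of rack_tube_b_top below 0.05 m) or (horizontal distance between the grasp point and rack_tube_c_top below 0.012 m and z of the grasp point in the frame of rack_tube_c_top below 0.05 m) or (horizontal distance between the grasp point and rack_tube_d_top below 0.012 m and z of the grasp point in the frame of rack_tube_d_top below 0.05 m) or (horizontal distance between the grasp point and hole_3 below 0.012 m and z of the grasp point in the frame of hole_3 below 0.05 m) or (horizontal distance between the grasp point and hole_6 below 0.012 m and z of the grasp point in the frame of hole_6 below 0.05 m)).
It fails at once if a tube or a bystander is shifted, lifted or carried, or the rotor is turned (not (distance of each of rotor_tube_a_top, rotor_tube_b_top, rotor_tube_c_top, rack_tube_a_top, rack_tube_b_top, rack_tube_c_top, rack_tube_d_top, vial_a, vial_b, reservoirs, well_plate from where it was at the start of the episode below 0.008 m and distance of each of hole_1, hole_3 from where it was at the start of the episode below 0.006 m)).
It also fails if it takes over 40 s, if anything falls off the work surface, if the arm or the gripper's body presses on something with over 40 N, if the wrist force passes 120 N, or if a joint passes its speed limit or range.

## Working session

There is one attempt and no reset: what is moved stays moved. The work goes in short steps, Python scripts to look and compute and a shell command to move; the robot and the scene stay as the last step left them, time stands still between calls to the robot, and variables do not carry over. Pictures are saved under pics/ and viewed, at most 10 in all, crops included, and the job is handed in when it is done.

```bash
mkdir -p pics; cat > h.py <<'E'
import numpy as np, cv2
from plant import r, imaging
def K(m):
    f=192/np.tan(np.radians(m["fovy"])/2); return np.array([[f,0,m["cx"]],[0,f,m["cy"]],[0,0,1.]])
def ray(m,uv):
    p=cv2.undistortPoints(np.array(uv,float).reshape(-1,1,2),K(m),np.array(m["dist_coeffs"],float)).reshape(-1,2)
    E=np.array(m["extrinsics"]); d=np.c_[p[:,0],-p[:,1],-np.ones(len(p))]@E[:3,:3].T
    return E[:3,3],d
def plane(m,uv,z):
    o,d=ray(m,uv); return o+d*((z-o[2])/d[:,2])[:,None]
def proj(m,P):
    E=np.array(m["extrinsics"]); c=(np.atleast_2d(P)-E[:3,3])@E[:3,:3]; c=c*[1,-1,-1]
    return cv2.projectPoints(c.reshape(-1,1,3),np.zeros(3),np.zeros(3),K(m),np.array(m["dist_coeffs"],float))[0].reshape(-1,2)
E
python3 - <<'E'
from h import *
for n in ("scene","top"):
    m=imaging.camera_model(n); im=imaging.capture(n); cv2.imwrite(f"pics/{n}0.png",im)
    print(n,m["fovy"],m["dist_coeffs"],np.round(m["extrinsics"],3).tolist())
s=r.read_state(); print(s["clock"],s["tcp_pos"],s["tcp_rot"],s["grip_width"])
E
```

```text
scene 44.560402875035706 [0.03254716 0.         0.         0.         0.        ] [[0.781, -0.366, 0.506, 1.239], [0.624, 0.435, -0.649, -0.73], [0.017, 0.823, 0.568, 0.848], [0.0, 0.0, 0.0, 1.0]]
top 47.09375933848156 [-0.04728872  0.          0.          0.          0.        ] [[0.028, 0.997, -0.065, 0.522], [-1.0, 0.028, -0.005, 0.071], [-0.004, 0.065, 0.998, 1.197], [0.0, 0.0, 0.0, 1.0]]
0.1 [0.1819379  0.62354887 0.24027384] [-4.44248469e-01 -3.10987684e+00  2.61711525e-03] 0.0871968135165727
```

View pics/top0.png

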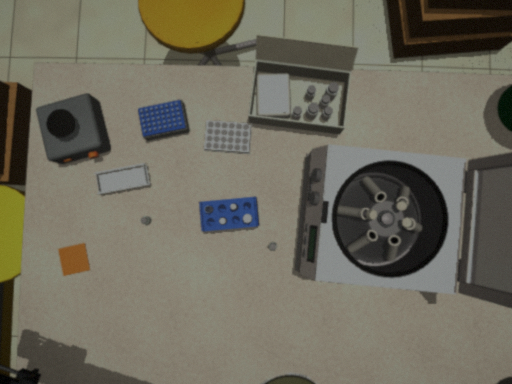

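View pics/scene0.png

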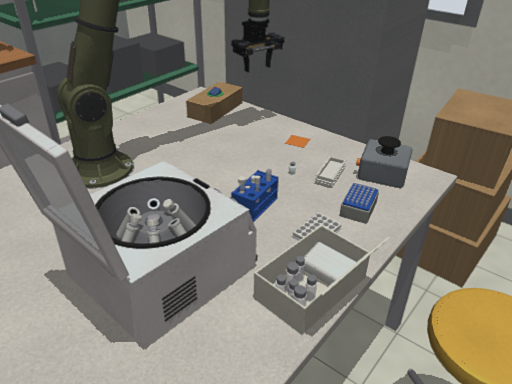

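The top view shows the rotor centred near (389,219) and the rack near (229,215), with four tubes in it. I'll enlarge both.

```bash
python3 - <<'E'
from h import *
m=imaging.camera_model("top"); im=cv2.imread("pics/top0.png")
a=cv2.resize(im[190:240,195:265],None,fx=6,fy=6,interpolation=2)
b=cv2.resize(im[170:270,335:445],None,fx=5,fy=5,interpolation=2)
s=cv2.imread("pics/scene0.png"); c=cv2.resize(s[165:220,225:285],None,fx=6,fy=6,interpolation=2)[:300,:360]
cv2.imwrite("pics/a.png",np.vstack([np.pad(b[:500],((0,0),(0,240),(0,0)))[:, :790][:500]])); 
can=np.zeros((600,790,3),np.uint8); can[:300,:420]=a; can[300:600,:360]=c
cv2.imwrite("pics/b.png",can)
print(plane(m,[(388,219)],.184),plane(m,[(229,215)],.082))
E
```

```text
[[ 0.5327917  -0.20434996  0.184     ]] [[0.53271914 0.17083055 0.082     ]]
```

View pics/a.png

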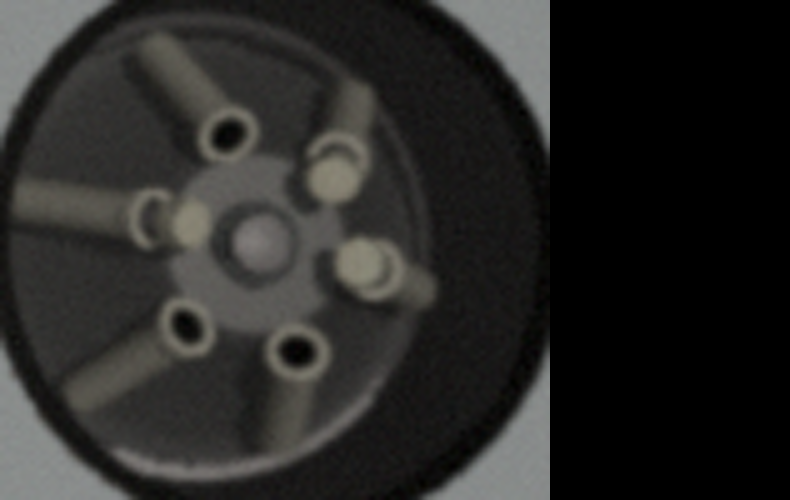

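View pics/b.png

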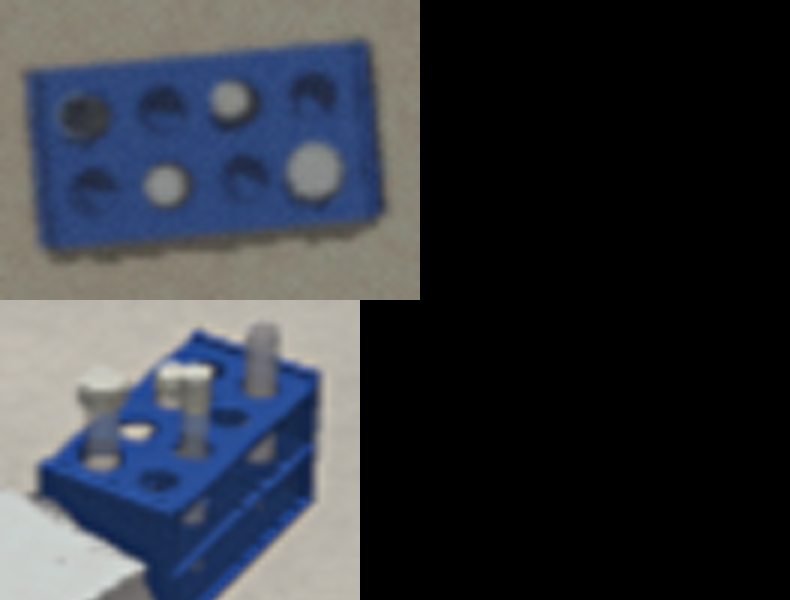

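The tubes at crop-pixels left (155,215) and right (375,265) face each other. The lone tube is at upper right (335,155), so the target is the empty place at (187,325). The other two empty places face each other. In the rack, the broad cap is at crop-pixel (314,172). Both views agree.

```bash
cat >> h.py <<'E'
from scipy.spatial.transform import Rotation as R
def shift(P):
    s=r.read_state(); return R.from_rotvec(s["tcp_rot"]).inv().apply(np.array(P)-s["tcp_pos"])*100
E
python3 - <<'E'
from h import *
m=imaging.camera_model("top"); im=cv2.imread("pics/top0.png")
f=lambda u,v,o,k:((u+.5)/k-.5+o[0],(v+.5)/k-.5+o[1])
B=[f(*p,(335,170),5) for p in [(228,133),(187,325),(297,350),(155,217),(338,155),(375,267)]]
H=plane(m,B,.183); N=plane(m,[f(264,243,(335,170),5)],.184)[0]
print(H.round(4),N.round(4)); d=H[:,:2]-N[:2]
print(np.linalg.norm(d,axis=1).round(4),np.degrees(np.arctan2(d[:,1],d[:,0])).round(1))
# spare cap by brightness
g=cv2.cvtColor(im,cv2.COLOR_BGR2HSV); roi=np.zeros(im.shape[:2],np.uint8); cv2.circle(roi,(247,219),7,255,-1)
k=((g[...,1]<70)&(g[...,2]>110)&(roi>0)).astype(np.uint8); mo=cv2.moments(k,True); c=(mo["m10"]/mo["m00"],mo["m01"]/mo["m00"])
T=plane(m,[c,f(314,172,(195,190),6)],.124); print(c,mo["m00"],T.round(4))
print("shift",shift([T[0,0],T[0,1],.30]), R.from_rotvec(r.read_state()["tcp_rot"]).as_matrix().round(2).tolist())
E
```

```text
[[ 0.5849 -0.1859  0.183 ]
 [ 0.496  -0.1681  0.183 ]
 [ 0.4859 -0.2191  0.183 ]
 [ 0.5452 -0.1526  0.183 ]
 [ 0.5762 -0.2372  0.183 ]
 [ 0.5249 -0.2549  0.183 ]] [ 0.5346 -0.2029  0.184 ]
[0.0531 0.052  0.0513 0.0515 0.0539 0.0528] [  18.7  137.9 -161.6   78.1  -39.5 -100.5]
(246.8709677419355, 217.67741935483872) 62.0 [[0.5271 0.1234 0.124 ]
 [0.5257 0.1232 0.124 ]]
shift [-47.13864796 -38.36535129  -5.904188  ] [[-0.96, 0.28, -0.0], [0.28, 0.96, -0.0], [-0.0, -0.0, -1.0]]
```

Hole radii come out at 51–54 mm with 60° spacing, so the measurements hold up. Next I raise the arm, close the fingers and go over the spare tube.

```bash
python3 -m creep '0 0 0 -3 0; 0 0 0 -6 0; 0 -4 -3.2 -6 0; 0 -8 -6.5 -6 0; 0 -12 -9.8 -6 0; 0 -16 -13 -6 0; 0 -20 -16.3 -6 0; 0 -24 -19.5 -6 0; 0 -28 -22.8 -6 0; 0 -32 -26 -6 0; 0 -36 -29.3 -6 0; 0 -40 -32.6 -6 0; 0 -44 -35.8 -6 0; 0 -47.1 -38.4 -6 0; 0 -47.1 -38.4 -6 0; 0 -47.1 -38.4 -6 0; 0 -47.1 -38.4 -6 0'
python3 - <<'E'
from h import *
m=imaging.camera_model("wrist"); im=imaging.capture("wrist")
pts=[(.527,.1234,.124),(.4955,-.1685,.183),(.5346,-.2029,.184)]
uv=proj(m,pts); print(uv.round(0)); 
cv2.imwrite("pics/w1.png",im)
s=r.read_state(); print(s["clock"],s["joints"].round(2) if hasattr(s["joints"],'round') else s["joints"]); print(shift([.5265,.1233,.160]))
E
```

```text
clock: 2.22
tcp_pos: [0.526, 0.1251, 0.3011]
tcp_rot: [-0.44, -3.11, -0.001]
ft_force: [-0.1, 0.6, -0.0]
grip_width: 0.0005
finger_force: 0.0
[[255. 181.]
 [-33. 244.]
 [-43. 286.]]
2.275 [-0.68  0.06  0.42  1.64 -0.02  1.44  1.03]
[-0.09752565 -0.15147422 14.11481584]
```

View pics/w1.png

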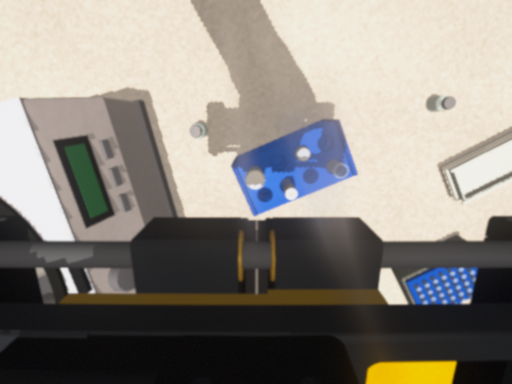

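The wrist view shows the broad cap at (255,179), against a prediction of (255,181), so I descend and hold.

```bash
python3 -m creep '0 -0.1 -0.1 5 0; 0 -0.1 -0.1 10 0; 0 -0.1 -0.1 14 0; 0 -0.1 -0.1 14 0; 0 -0.1 -0.1 14 0; 0 -0.1 -0.1 14 0; 0 -0.1 -0.1 14 0; 0 -0.1 -0.1 14 0; 0 -0.1 -0.1 14 0; 0 -0.1 -0.1 14 0; 0 -0.1 -0.1 14 0; 0 -0.1 -0.1 14 0; 0 -0.1 -0.1 14 0; 0 -0.1 -0.1 14 0; 0 -0.1 -0.1 14 0; 0 -0.1 -0.1 14 0; 0 -0.1 -0.1 14 0; 0 -0.1 -0.1 14 0; 0 -0.1 -0.1 14 0; 0 -0.1 -0.1 14 0'
python3 -c "
from h import *
print(shift([.5265,.1233,.32]),shift([.4955,-.1685,.32]))"
```

```text
clock: 4.78
tcp_pos: [0.5274, 0.1223, 0.1613]
tcp_rot: [0.444, 3.11, 0.0]
ft_force: [1.2, 0.1, 0.3]
grip_width: 0.0004
finger_force: 0.0
[  0.11080921   0.07685184 -15.87364269] [ -5.08342758 -28.80397744 -15.87573307]
```

```bash
python3 -m creep '0 0 0 0 0; 0 0 0 0 0; 0 0 0 0 0; 0 0 0 -5 0; 0 0 0 -10 0; 0 0 0 -15.9 0; 0 0 0 -15.9 0; 0 -1 -5.8 -15.9 0; 0 -2 -11.5 -15.9 0; 0 -3 -17.3 -15.9 0; 0 -4 -23 -15.9 0; 0 -5.1 -28.8 -15.9 0; 0 -5.1 -28.8 -15.9 0; 0 -5.1 -28.8 -15.9 0; 0 -5.1 -28.8 -15.9 0'
python3 - <<'E'
from h import *
m=imaging.camera_model("wrist"); im=imaging.capture("wrist")
a=np.radians(138.5+60*np.arange(6)); 
pts=np.r_[[(.5346,-.2029,.184)],np.c_[.5346+.052*np.cos(a),-.2029+.052*np.sin(a),np.full(6,.183)]]
print(proj(m,pts).round(0).tolist()); cv2.imwrite("pics/w2.png",im)
print(r.read_state()["clock"],shift([.4955,-.1685,.219]))
E
```

```text
clock: 6.65
tcp_pos: [0.496, -0.1666, 0.3197]
tcp_rot: [-0.439, -3.11, -0.001]
ft_force: [0.8, -0.2, 1.3]
grip_width: 0.0006
finger_force: 0.0
[[233.0, 233.0], [254.0, 189.0], [202.0, 193.0], [183.0, 237.0], [213.0, 273.0], [261.0, 270.0], [283.0, 229.0]]
6.7 [-4.44977293e-03 -1.95789974e-01  1.00829420e+01]
```

View pics/w2.png

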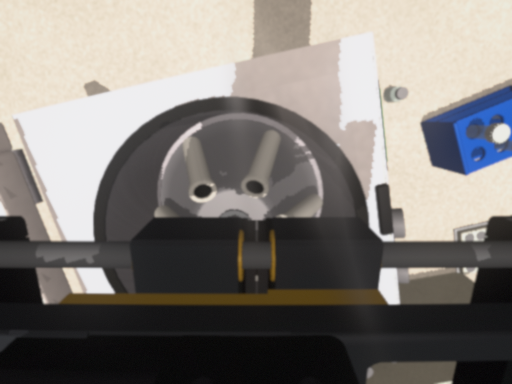

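The wrist view shows the target mouth at (255,187), against (254,189) predicted, and the other empty one at (203,190). They agree to about 2 mm, so I descend.

```bash
python3 -m creep '0 0 -0.1 3 0; 0 0 -0.1 6 0; 0 0 -0.1 8.5 0; 0 0 -0.1 10 0; 0 0 -0.1 10 0; 0 0 -0.1 10 0; 0 0 -0.1 10 0; 0 0 -0.1 10 0; 0 0 -0.1 10 0; 0 0 -0.1 10 0; 0 0 -0.1 10 0; 0 0 -0.1 10 0; 0 0 -0.1 10 0; 0 0 -0.1 10 0'
python3 -c "
from h import *
print(shift([.4955,-.1685,.219]),r.read_state()['clock']);print(r.hand_in())"
```

```text
clock: 8.45
tcp_pos: [0.4954, -0.1695, 0.2203]
tcp_rot: [0.444, 3.11, 0.0]
ft_force: [0.2, -0.0, 0.5]
grip_width: 0.0006
finger_force: 0.0
[0.01767608 0.09526408 0.12568854] 8.45
the job is handed in; nothing more can be done
None
```

I pointed at the broad-capped spare tube for a bit over two seconds, then at the empty rotor place across from the lone tube. The job is handed in with the fingertips still about 18 mm above that mouth, no sign of contact in the force readings, and no verdict returned.

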